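# Switch on the mould-heating unit in order

### The arm

A 7-joint arm with a two-finger parallel gripper is mounted at the origin on the work surface. World frame = base frame: x ahead of the robot, y to its left, z up, the work surface at z = 0. Lengths are in mm, angles in rad, forces in N, time in s.
With the tool pointing down it reaches from about 425 to 1025 mm from the base axis. Payload 9.4 kg.
Tool frame: the origin (TCP) lies at the very end of the fingers, on their centre line; the grasp point (between the pads) lies 19 mm behind it; z points along the fingers, y is the direction in which the jaws open and shut (so a half turn about z gives the same grasp; the last joint's range is limited). The gripper opens to 85 mm and grips with 20 to 120 N. Pads are 22 mm wide; open, the fingers measure 114 mm over their backs; the gripper's body (76 mm by 85 mm) begins 54 mm behind the grasp point. The pads swing forward as they close: fully open they stand 13 mm farther back than shut.
Start: joints at [-1.298, 0.599, -0.003, 1.599, 0.002, 0.943, -0.08], TCP at [248.469, 681.093, 231.275] pointing down, gripper open.
Joint ranges: [-2.57, 2.57], [-0.35, 1.97], [-1.29, 1.29], [0.11, 2.56], [-1.05, 4.19], [0.11, 1.86], [-2.63, 2.63]. Speed limits (rad/s): [2.22, 2.22, 3.01, 3.01, 3.14, 3.14, 3.14].

### API

Orientations are given as a unit quaternion [x, y, z, w].
In Python, from bench import state, read_camera, camera_params, order, spotter gives the robot as it stands. The module is installed in compiled form; this text tells all that it offers.
- The arm moves only by the tool play_rows, never from a script. Its argument "commands" is one flat list of numbers, 7 for each row, row after row: the turn, a rotation vector about the tool's x, y, z in degrees, then the shift along the tool's x, y, z in mm, then the opening, from 0 (shut) to 1 (fully open). A call has 1 to 12 rows; each row is the pose to reach, as a shift and turn from the pose commanded when the call began, along the tool's axes at that moment; what a row does not reach only later rows make up. A row lasts 1/10 s, in which the tool goes at most 50 mm and 8.59 degrees, less where a joint would pass 70% of its speed; a pose out of reach is approached as far as the arm can. A call with a gripper value outside its range is refused whole. The fingers move at their own pace and stop on an object; "grip_force" is the grip in N (left out, the last holds). Time passes only in rows, so rows that repeat a pose let the fingers close. It gives the time, the measured TCP pose, the force and the opening at its end, in the units of the state.
- state(): the state, without advancing time (a new reading comes with each control period).
- read_camera(name): name is "side" or "top" or "wrist"; returns the picture (400x640x3 uint8, blue, green, red); there is no depth.
- camera_params(name): a dict with "fx", "fy", "cx", "cy" (pixels), "distortion" ([k1, k2, p1, p2, k3] as OpenCV has them; the pictures are not rectified), "world_from_camera" (4x4, takes a point from camera to world coordinates); the wrist camera has in their place "tool_from_camera" (4x4, takes a point from camera to tool coordinates, whose origin is the TCP and whose axes are the flange's). Camera axes: x right, y down, z forward; pixel columns grow to the right and rows downward; lengths in mm; the calibration is good to about 2 mm. A picture is of the moment at which its call begins: read the wrist's pose just before it. camera_params takes no time and is no camera call.
- order.sign_off(): hands the job in, once; it reports no verdict.
Trained networks look in the newest picture that a camera, given by its name, has taken for a name from the list of things; names that differ only in an ending like _2 or _b are one class to them, and where a whole thing is asked for, a point or a joint stands for the part that bears it (a point fixed in the world has none). Each returns a list of dicts, best first, with "conf" (0 to 1); they miss things now and then, are a little off and sometimes report something else, mostly with a low value. They report only what shows in the picture. A call takes as long as a camera call.
- spotter.recognise(camera, thing): "uv" ([column, row] in pixels, amid what is visible of it).
- spotter.regions_of(camera, thing): "pixels" (400x640 bool, what is visible of it) and "uv" ([column, row] in pixels, amid what is visible of it).
The state is a dict: "clock": time; "q": joint angles; "joint_vel": joint speeds; "joint_efforts": joint torques, N m; "tool_pos": TCP position; "tool_rot": TCP orientation; "wrist_force": force on the tool from outside, world axes, zero at the start; "torque": the same for the moment, N m; "width": finger opening in mm.
Only numpy, scipy, OpenCV 4.12 (cv2) and the standard library are available. Lean on these libraries where they do the work, as an engineer would, in place of code of your own. Each camera call takes 0.05 s, during which the arm holds its last target.

### The job

Switch on the mould heating for the morning's warm-up at the grey control desk: with the fingertips press in the white mains head, then the blue circulating-pump head, then the orange heater head, in that order so that the heater never comes on without flow, each lightly but all the way in. Leave the green drain head and the red emergency stop out, and do not shift or pick up any of the loose parts around the desk.

Things in the scene. Friction and masses are not known exactly. Their poses are not given: they have to be found in the camera images.
- console: grey control desk, bolted down, x from -130 to +155, y from -190 to +190 mm about its origin on the bench; x away from the robot, y to its left. Panel rises 12 degrees away from the robot, 50 mm high at x=-130, 92 at x=+70; flat ledge behind, 92 high. Row of push heads at x=-76 (panel height 61): white, blue, orange, green in any order at y=+136, +70, +4, -62; red emergency stop at y=-148. Gauges behind the row
- mains (a joint): travel of the white push head, mains (power symbol), in m: 0 = out (off), 0.010 = fully in (on). A push-pull plunger that slides square to the panel. About 3 N moves it, seal friction keeps it wherever it is left (no spring), the stop at 0.010 is hard, so press slowly. Starts out
- mains_top (a point): centre of the top face of the white head, which is 40 mm across (flat 24 mm in the middle, rounded rim, tilted 12 degrees with the panel) and stands 29 mm above the panel when out, 19 mm when in; the point moves with the head
- pump (a joint): travel of the blue push head, circulating pump (circle with triangle), in m: 0 = out (off), 0.010 = fully in (on). A push-pull plunger that slides square to the panel. About 3 N moves it, seal friction keeps it wherever it is left (no spring), the stop at 0.010 is hard, so press slowly. Starts out
- pump_top (a point): centre of the top face of the blue head, which is 40 mm across (flat 24 mm in the middle, rounded rim, tilted 12 degrees with the panel) and stands 29 mm above the panel when out, 19 mm when in; the point moves with the head
- heater (a joint): travel of the orange push head, heater (zigzag), in m: 0 = out (off), 0.010 = fully in (on). A push-pull plunger that slides square to the panel. About 3 N moves it, seal friction keeps it wherever it is left (no spring), the stop at 0.010 is hard, so press slowly. Starts out
- heater_top (a point): centre of the top face of the orange head, which is 40 mm across (flat 24 mm in the middle, rounded rim, tilted 12 degrees with the panel) and stands 29 mm above the panel when out, 19 mm when in; the point moves with the head
- drain (a joint): travel of the green push head, mould drain (down arrow), in m: 0 = out (off), 0.010 = fully in (on). A push-pull plunger that slides square to the panel. About 3 N moves it, seal friction keeps it wherever it is left (no spring), the stop at 0.010 is hard, so press slowly. Starts out
- drain_top (a point): centre of the top face of the green head, which is 40 mm across (flat 24 mm in the middle, rounded rim, tilted 12 degrees with the panel) and stands 29 mm above the panel when out, 19 mm when in; the point moves with the head
- estop (a joint): travel of the red emergency-stop head in m: 0 = out (released), 0.010 = struck; about 8 N strikes it. Starts out
- estop_top (a point): centre of the top of the red emergency-stop mushroom head, 40 mm across, on a square yellow plate at the right-hand end of the row (as the robot sees it)
- insert_a: loose steel insert, a plain bush 54 mm across, 30 mm high, with a 36 mm bore; origin at the centre of its underside; stands on the desk's rear ledge
- insert_b: loose steel insert, a plain bush 54 mm across, 30 mm high, with a 36 mm bore; origin at the centre of its underside; stands on the desk's rear ledge
- insert_c: loose steel insert, a plain bush 54 mm across, 30 mm high, with a 36 mm bore; origin at the centre of its underside; lies in the blue tray
- cup_part: loose black moulded cup, 90 mm across, 50 mm high, on the bench between robot and desk; origin at the centre of its underside
- spray_can: loose aluminium spray can with red cap, 60 mm across, 190 mm high, right of the desk; origin at the centre of its underside
- grease_jar: loose amber jar with black lid, 72 mm across, 75 mm high, beyond the desk's left end; origin at the centre of its underside
- scraper: loose brass scraper with wooden handle, lying on the bench between robot and desk; origin under its middle
- mould: open four-cavity aluminium mould at the left: foot 330 (x) x 280 (y) mm, lower half 75 mm high, opened lid standing 320 mm high along its left (+y) edge, its toggle clamp higher still; fixed; origin at the centre of its underside
- tray: blue steel tray at the right, 200 x 200 x 50 mm high, fixed; origin at the centre of its underside
- mains_base: fixed mounting of the white head: dark steel plate 64 x 54 mm with a steel collar, on the panel; origin on the panel under the head's centre, axes as the desk's
- pump_base: fixed mounting of the blue head: dark steel plate 64 x 54 mm with a steel collar, on the panel; origin on the panel under the head's centre, axes as the desk's
- heater_base: fixed mounting of the orange head: dark steel plate 64 x 54 mm with a steel collar, on the panel; origin on the panel under the head's centre, axes as the desk's
- drain_base: fixed mounting of the green head: dark steel plate 64 x 54 mm with a steel collar, on the panel; origin on the panel under the head's centre, axes as the desk's

How it is judged:
By the outcome, as a careful person would: the job done as asked, in the order asked, and still so for the second after the job is handed in, with the robot touching nothing.
It also fails if it takes over 38 s, if anything falls off the work surface, if the arm or the gripper's body presses on something with over 40 N, if the wrist force passes 120 N, or if a joint passes its speed limit or range.

## Working session

There is one attempt and no reset: what is moved stays moved. The work goes in short steps, Python scripts to look and compute and a tool call to move; the robot and the scene stay as the last step left them, time stands still between calls to the robot, and variables do not carry over. Pictures are saved under pics/ and viewed, and the job is handed in when it is done.

Besides the shell and the picture viewer there is one more tool, called after "Request:" by a JSON object that holds its "api" and its "payload". play_rows: Moves the arm, as the interface text tells. Its arguments: {"type":"object","properties":{"commands":{"type":"array","items":{"type":"number"}},"grip_force":{"type":"number"}},"required":["commands"]}

```bash
mkdir -p pics; python3 - <<'E'
from bench import *
import cv2
s=state();print({k:(v if not hasattr(v,'tolist') else v.tolist()) for k,v in s.items()})
for n in ["side","top","wrist"]:
    cv2.imwrite(f"pics/{n}0.png",read_camera(n));print(n,camera_params(n))
for n in ["top","side"]:
    for t in ["mains_top","pump_top","heater_top","drain_top","estop_top"]:
        print(n,t,[(r["uv"],round(r["conf"],2)) for r in spotter.recognise(n,t)][:3])
print(state()["clock"])
E
```

```text
{'clock': 0.0, 'q': [-1.2976702719617867, 0.600142250307539, -0.002560424360902378, 1.6001429805768155, 0.001786221691424648, 0.9429056582880706, -0.07978960787111822], 'joint_vel': [-0.00038152611932997817, 4.741956501240989e-05, -0.0002658633255882823, 0.001574018818863333, 0.0009553269210312806, -0.0027435634160701402, 0.0012751009649909725], 'joint_efforts': [-0.0030067292391322553, -77.64609575271606, 1.5638630837202072, -25.801536440849304, 0.012307751749176532, 0.009000635182019323, 4.0950900483949226e-05], 'tool_pos': [248.3197508217358, 680.6333522246656, 230.399658511856], 'tool_rot': [0.17398550849208141, 0.9847478896004248, -0.0007942655505638485, -7.684072330220896e-05], 'wrist_force': [-1.0742834309039628, 0.2938524395577603, 0.6770337019259584], 'torque': [-0.028491287245081428, 0.026363261285797294, -0.018350508313547113], 'width': 85.52418026860163}
side {'fx': 395.21349936996626, 'fy': 395.21349936996626, 'cx': 322.9381510135271, 'cy': 203.97100758746717, 'distortion': array([-0.01832286,  0.        ,  0.        ,  0.        ,  0.        ]), 'world_from_camera': arr
[... 1230 characters left out ...]
73904e-03, -1.62017887e-04,
        -2.15458261e+00],
       [-3.25052278e-04, -3.07442538e-01,  9.51566593e-01,
        -1.43201608e+02],
       [ 0.00000000e+00,  0.00000000e+00,  0.00000000e+00,
         1.00000000e+00]])}
top mains_top [([299.7, 211.3], 0.46), ([304.8, 151.0], 0.36)]
top pump_top []
top heater_top [([280.1, 207.8], 0.54)]
top drain_top [([338.2, 221.2], 0.52), ([279.1, 208.5], 0.4)]
top estop_top [([362.7, 226.3], 0.41)]
side mains_top []
side pump_top [([432.1, 252.3], 0.72), ([319.5, 206.9], 0.57)]
side heater_top [([298.1, 189.1], 0.43)]
side drain_top [([318.6, 207.6], 0.59)]
side estop_top [([331.7, 217.7], 0.72), ([341.2, 232.5], 0.46), ([322.3, 207.8], 0.23)]
0.65
```

View pics/side0.png

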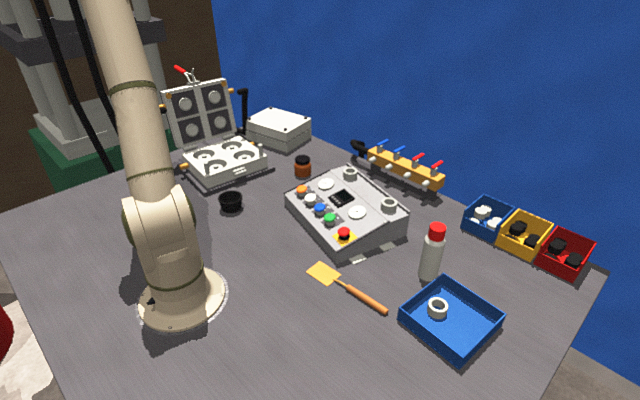

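View pics/top0.png

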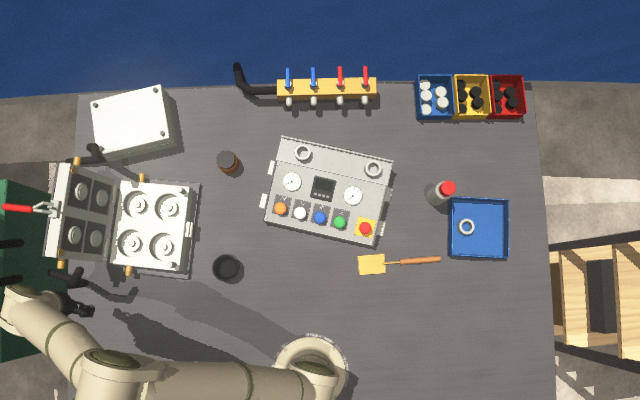

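View pics/wrist0.png

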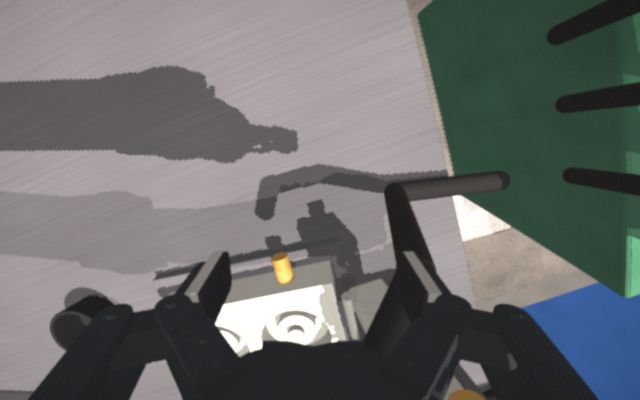

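```bash
python3 - <<'E'
import cv2
a=cv2.imread("pics/top0.png")[150:270,230:410];cv2.imwrite("pics/topc.png",cv2.resize(a,None,fx=4.4,fy=4.4,interpolation=2))
a=cv2.imread("pics/side0.png")[120:290,230:430];cv2.imwrite("pics/sidec.png",cv2.resize(a,None,fx=3.5,fy=3.5,interpolation=2))
E
```

```text
(no output)
```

View pics/topc.png

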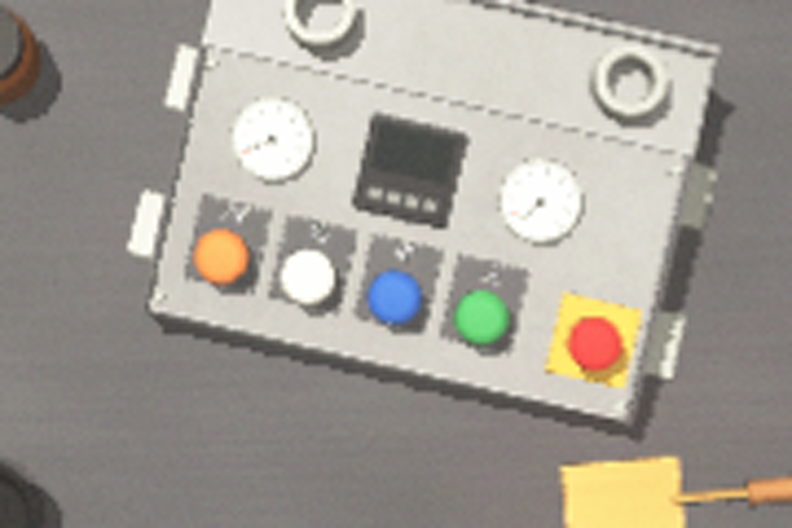

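View pics/sidec.png

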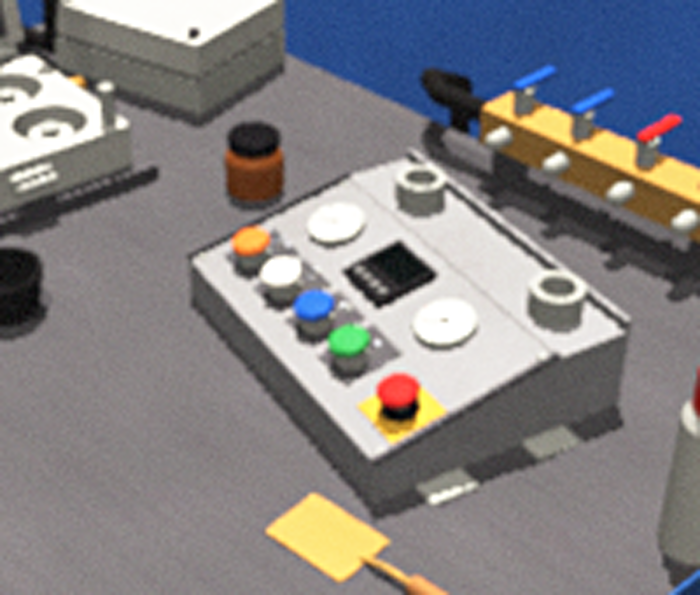

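Row from the left: orange (279,208), white (300,213), blue (320,217), green (339,222), red (365,228) in the top view. The side view shows the same order. I'll measure from both views by colour centroids.

```bash
cat > h.py <<'E'
import numpy as np,cv2
from bench import *
from scipy.optimize import least_squares
from scipy.spatial.transform import Rotation as R
def ray(n,uv):
    p=camera_params(n);K=np.array([[p['fx'],0,p['cx']],[0,p['fy'],p['cy']],[0,0,1]])
    x=cv2.undistortPoints(np.array([[uv]],float),K,np.array(p['distortion']))[0,0]
    T=p['world_from_camera'];return T[:3,3],T[:3,:3]@np.array([x[0],x[1],1])
def proj(n,P,T=None):
    p=camera_params(n);K=np.array([[p['fx'],0,p['cx']],[0,p['fy'],p['cy']],[0,0,1]])
    if T is None:T=p['world_from_camera']
    Ti=np.linalg.inv(T);rv=cv2.Rodrigues(Ti[:3,:3])[0]
    return cv2.projectPoints(np.array(P,float).reshape(-1,1,3),rv,Ti[:3,3],K,np.array(p['distortion']))[0][:,0]
E
python3 - <<'E'
from h import *
seeds={'top':{'heater':(280,208),'mains':(300,213),'pump':(320,217),'drain':(339,222),'estop':(365,228)},
'side':{'heater':(302,189),'mains':(310.5,198),'pump':(320,207),'drain':(330,217),'estop':(344,231)}}
uv={}
for n in seeds:
    im=cv2.imread(f'pics/{n}0.png');hsv=cv2.cvtColor(im,cv2.COLOR_BGR2HSV).astype(int);uv[n]={}
    for t,(u,v) in seeds[n].items():
        u0,v0=int(u),int(v);c=np.median(hsv[v0-1:v0+2,u0-1:u0+2].reshape(-1,3),0)
        if t=='mains': m=(hsv[...,2]>(225 if n=='top' else 210))
        else:
            dh=abs(hsv[...,0]-c[0]);dh=np.minimum(dh,180-dh);m=(dh<9)&(hsv[...,1]>120)
        w=np.zeros_like(m);w[v0-8:v0+9,u0-8:u0+9]=1
        k,l,st,ce=cv2.connectedComponentsWithStats((m&w).astype(np.uint8))
        i=1+np.argmax(st[1:,4]);uv[n][t]=ce[i];print(n,t,c,ce[i].round(1),st[i])
ys={'heater':136,'mains':70,'pump':4,'drain':-62,'estop':-148}
nrm=np.array([-np.sin(np.radians(12)),0,np.cos(np.radians(12))])
P3={}
for t in ys:
    A=[];b=[]
    for n in uv:
        o,d=ray(n,uv[n][t]);d/=np.linalg.norm(d);M=np.eye(3)-np.outer(d,d);A.append(M);b.append(M@o)
    P3[t]=np.linalg.lstsq(np.vstack(A),np.hstack(b),rcond=None)[0];print(t,P3[t].round(1))
def model(p):
    Rz=R.from_euler('z',p[2]).as_matrix()
    return {t:np.array([p[0],p[1],p[3] if len(p)>3 else 0])+Rz@(np.array([-76,y,61])+26*nrm) for t,y in ys.items() if t!='estop'}
def res(p,ns=('top','side')):
    m=model(p);return np.concatenate([proj(n,m[t])[0]-uv[n][t] for n in ns for t in m])
for ns in (('top',),('side',),('top','side')):
    for x0 in ([620,0,0],[620,0,0,0]):
        if len(ns)==1 and len(x0)==4: continue
        r=least_squares(res,x0,args=(ns,));print(ns,r.x.round(3),np.abs(r.fun).max())
p=r.x;print({t:v.round(1) for t,v in model(p).items()})
for t in ('recognise',):
  for n in ('top','side'):
    o=[proj(n,[p[0],p[1],0])[0]];print(o)
E
```

```text
top heater [ 18. 148. 253.] [279.9 207.8] [274 202  13  13 121]
top mains [ 30.   1. 254.] [299.5 212.3] [294 207  12  12 109]
top pump [108. 151. 238.] [319.2 217.1] [314 212  12  11 108]
top drain [ 64. 121. 226.] [338.9 222.2] [334 217  11  11  78]
top estop [  1. 166. 252.] [364.8 227.8] [359 222  12  12 114]
side heater [ 20. 169. 255.] [301.2 188.1] [297 185  10   7  53]
side mains [  0.   0. 255.] [310.8 196.1] [302 190  17  12  98]
side pump [107. 184. 250.] [319.  206.9] [314 203  11   9  77]
side drain [ 67. 147. 239.] [328.9 217. ] [324 213  11   9  78]
side estop [  1. 185. 255.] [343.4 231.6] [338 227  12  10  95]
heater [542.1  81.5  88.4]
mains [526.4  16.6  91.7]
pump [508.4 -45.7  85.8]
drain [ 490.4 -109.3   86.4]
estop [ 470.2 -192.9   84.7]
('top',) [ 5.84927e+02 -7.05190e+01 -2.67000e-01] 0.16689959094347273
('side',) [ 5.87651e+02 -7.09490e+01 -2.74000e-01] 0.8883039092456784
('top', 'side') [ 5.85863e+02 -7.10520e+01 -2.69000e-01] 1.1831211308975185
('top', 'side') [ 5.85369e+02 -7.14670e+01 -2.70000e-01  1.57400e+00] 1.0413836971227965
{'heater': array([543.1,  81.3,  88. ]), 'mains': array([525.6,  17.7,  88. ]), 'pump': array([508. , -45.9,  88. ]), 'drain': array([ 490.4, -109.5,   88. ])}
[array([326.03233977, 197.46337847])]
[array([338.96298902, 220.331308  ])]
```

```bash
cat >> h.py <<'E'
C=np.array([585.5,-71.0,0]);YAW=-0.269
Rz=R.from_euler('z',YAW).as_matrix()
nrm=Rz@np.array([-np.sin(np.radians(12)),0,np.cos(np.radians(12))])
xt=Rz@np.array([-np.cos(np.radians(12)),0,-np.sin(np.radians(12))])
RT=np.column_stack([xt,np.cross(-nrm,xt),-nrm])
Y={'heater':136,'mains':70,'pump':4,'drain':-62}
def top(t,h=29): return C+Rz@np.array([-76,Y[t],61.])+h*nrm
def plan(P,Rt=RT):
    s=state();Rc=R.from_quat(s['tool_rot']).as_matrix()
    print('turn',np.degrees(R.from_matrix(Rc.T@Rt).as_rotvec()).round(2),'shift',(Rc.T@(P-s['tool_pos'])).round(2),'pos',s['tool_pos'].round(1),'t',s['clock'],'F',s['wrist_force'].round(1),'w',s['width'])
E
python3 -c "
from h import *
print(RT);P=top('mains',29+90);print(P);plan(P)"
```

```text
[[-0.94297062  0.26576753  0.20043459]
 [ 0.25995987  0.96403715 -0.05525618]
 [-0.20791169  0.         -0.9781476 ]]
[506.98518763  23.25641776 177.39956449]
turn [ -0.49 -11.99  -4.61] shift [-468.31 -529.4    53.91] pos [248.4 681.1 231.3] t 0.65 F [ 0.3 -0.3  0.6] w 85.19079002906922
```

Request:
{"api": "play_rows", "payload": {"commands": [0, 0, 0, -26, -30, 0, 0, 0, 0, 0, -52, -60, 0, 0, 0, 0, 0, -78, -90, 0, 0, 0, 0, 0, -104, -120, 0, 0, 0, 0, 0, -130, -150, 0, 0, 0, 0, 0, -156, -180, 0, 0, 0, 0, 0, -182, -210, 0, 0, 0, 0, 0, -208, -240, 0, 0, 0, 0, 0, -234, -270, 0, 0, 0, 0, 0, -260, -300, 0, 0, 0, 0, 0, -286, -330, 0, 0, 0, 0, 0, -312, -360, 0, 0], "grip_force": 40}}

```text
clock: 1.85
tool_pos: [418.7, 234.5, 231.6]
tool_rot: [0.174, 0.985, 0.0, 0.0]
wrist_force: [0.3, 0.2, -0.2]
width: 0.0
```

```bash
python3 -c "
from h import *
print(state()['q']);plan(top('mains',29+90))"
```

```text
[-0.64375596  0.30730031  0.01895453  2.14797931 -0.0089404   0.68560293
  0.60239955]
turn [ -0.45 -11.96  -4.61] shift [-155.31 -168.28   54.17] pos [418.7 234.5 231.6] t 1.85 F [ 0.3  0.2 -0.2] w 0.04126872995322247
```

Request:
{"api": "play_rows", "payload": {"commands": [0, -2, -0.8, -26, -28, 9, 0, 0, -4, -1.5, -52, -56, 18, 0, -0.2, -6, -2.3, -78, -84, 27, 0, -0.3, -8, -3.1, -104, -112, 36, 0, -0.4, -10, -3.8, -130, -140, 45, 0, -0.45, -12, -4.6, -155.3, -168.3, 54, 0, -0.45, -12, -4.6, -155.3, -168.3, 54, 0]}}

```text
clock: 2.55
tool_pos: [506.4, 20.2, 176.6]
tool_rot: [0.136, 0.985, -0.016, 0.104]
wrist_force: [-0.9, 0.6, 0.8]
width: -0.1
```

```bash
cat > look.py <<'E'
from h import *
import sys
n=sys.argv[1]
s=state();im=read_camera('wrist');cv2.imwrite(f'pics/{n}_raw.png',im)
T=np.eye(4);T[:3,:3]=R.from_quat(s['tool_rot']).as_matrix();T[:3,3]=s['tool_pos']
Tw=T@np.array(camera_params('wrist')['tool_from_camera'])
for t in Y:
    q=proj('wrist',top(t),Tw)[0];print(t,q.round(1))
    cv2.circle(im,tuple(int(v) for v in q),3,(255,0,255),1)
cv2.imwrite(f'pics/{n}.png',im);print(s['q'].round(2));plan(top('mains'))
E
python3 look.py w1
```

```text
heater [396.4 201.9]
mains [319.4 202.3]
pump [242.5 202.7]
drain [167.3 203. ]
[-0.31  0.37  0.12  2.29  0.18  0.3   0.93]
turn [-0.14 -0.02 -0.23] shift [-0.55  1.18 89.69] pos [506.3  22.4 177. ] t 2.6 F [-0.3 -0.7 -0.2] w 0.02098276761586111
```

View pics/w1.png

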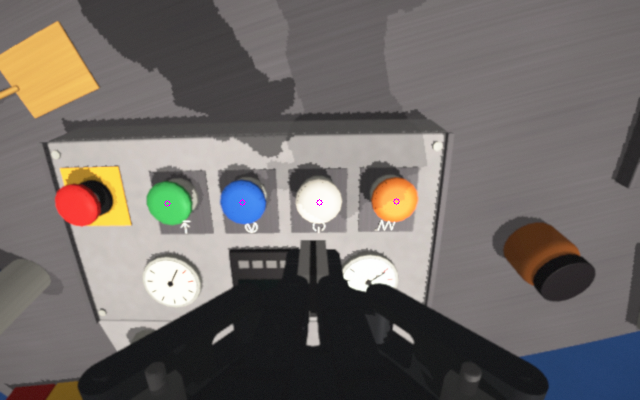

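Wrist picture: white head (319,201), blue (243,201), orange (395,200), green (169,202), red (80,204). The model points fall within about 2 px of these. Descending onto white.

Request:
{"api": "play_rows", "payload": {"commands": [0, 0, -0.2, -0.5, 1, 30, 0, 0, 0, -0.2, -0.5, 1, 55, 0, 0, 0, -0.2, -0.5, 1, 70, 0, 0, 0, -0.2, -0.5, 1, 80, 0, 0, 0, -0.2, -0.5, 1, 82, 0, 0, 0, -0.2, -0.5, 1, 83, 0, 0, 0, -0.2, -0.5, 1, 83, 0]}}

```text
clock: 3.3
tool_pos: [524.0, 22.1, 96.3]
tool_rot: [0.131, 0.986, -0.014, 0.104]
wrist_force: [0.5, 0.1, -0.8]
width: -0.1
```

```bash
python3 look.py w2; python3 -c "
import cv2
from bench import *
cv2.imwrite('pics/s2.png',cv2.resize(read_camera('side')[120:290,230:430],None,fx=3.5,fy=3.5,interpolation=2))"
```

```text
heater [422.9 248.1]
mains [310.8 248.2]
pump [198.7 247.5]
drain [ 91.7 246.1]
[-0.27  0.54  0.09  2.32  0.47  0.11  0.64]
turn [0.01 0.02 0.25] shift [-0.35 -3.21  7.3 ] pos [524.1  21.9  96.4] t 3.35 F [ 0.1 -0.4 -0.7] w 0.3051562059157325
```

View pics/w2.png

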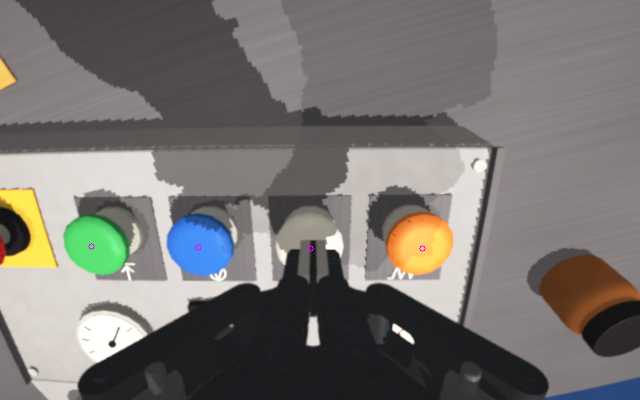

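View pics/s2.png

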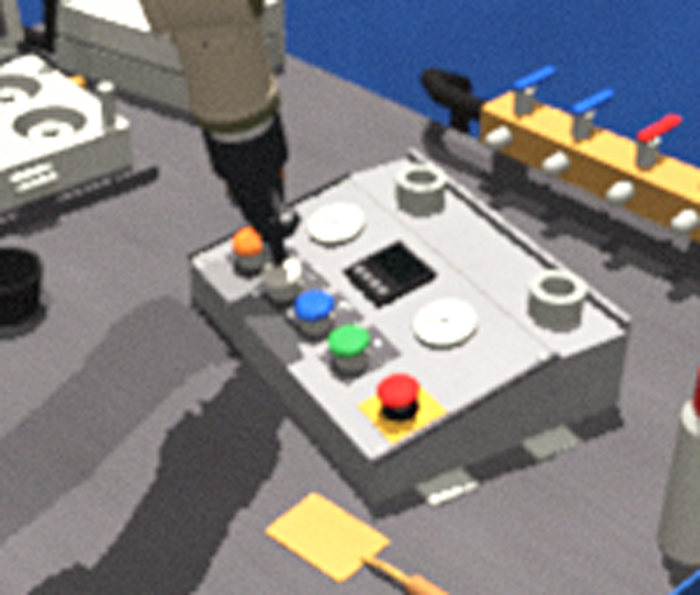

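```bash
cat >> h.py <<'E'
def rt(deg):
    a=np.radians(deg);z=-Rz@np.array([-np.sin(a),0,np.cos(a)]);x=Rz@np.array([-np.cos(a),0,-np.sin(a)])
    return np.column_stack([x,np.cross(z,x),z])
RT=rt(3)
def tgt(t,h,dx=-5): return top(t,h)+dx*(Rz@np.array([np.cos(np.radians(12)),0,np.sin(np.radians(12))]))
def st(t):
    s=state();d=s['tool_pos']-top(t);cx=Rz@np.array([np.cos(np.radians(12)),0,np.sin(np.radians(12))])
    n=Rz@np.array([-np.sin(np.radians(12)),0,np.cos(np.radians(12))])
    print('panel x,y,n rel out-top:',(d@cx).round(2),(d@Rz[:,1]).round(2),(d@n).round(2),'Fn',(s['wrist_force']@n).round(2),'F',s['wrist_force'].round(1),'q',s['q'].round(3),'t',s['clock'])
E
python3 -c "
from h import *
st('mains');plan(tgt('mains',29+15))"
```

```text
panel x,y,n rel out-top: -0.37 3.03 7.37 Fn -0.38 F [-0.3 -0.3 -0.4] q [-0.273  0.539  0.09   2.321  0.466  0.108  0.646] t 3.4
turn [0.   0.02 0.24] shift [ 4.64 -3.01 -7.63] pos [524.   21.7  96.5] t 3.4 F [-0.3 -0.3 -0.4] w 0.32243378135190076
```

```bash
sed -i 's/def plan(P,Rt=RT):/def plan(P,Rt=None):\n    Rt=rt(3) if Rt is None else Rt/' h.py
python3 -c "
from h import *
plan(tgt('mains',29+15))"
```

```text
turn [-0.01  9.02  0.24] shift [ 4.64 -3.01 -7.63] pos [524.   21.7  96.5] t 3.4 F [-0.3 -0.3 -0.4] w 0.32243378135190076
```

Request:
{"api": "play_rows", "payload": {"commands": [0, 1, 0, 0, 0, -6, 0, 0, 4, 0.1, 2, -1, -8, 0, 0, 7, 0.2, 4, -2, -8, 0, 0, 9, 0.2, 4.6, -3, -8, 0, 0, 9, 0.2, 4.6, -3, -8, 0]}}

```text
clock: 3.9
tool_pos: [518.1, 19.4, 103.5]
tool_rot: [0.135, 0.99, -0.003, 0.026]
wrist_force: [-0.4, -0.3, -0.6]
width: 0.2
```

```bash
python3 -c "
from h import *
st('mains');plan(tgt('mains',29+3))"
```

```text
panel x,y,n rel out-top: -3.88 -0.79 15.24 Fn -0.5 F [-0.4 -0.3 -0.6] q [-0.014  0.543 -0.206  2.207  0.359  0.375  0.779] t 3.9
turn [ 0.02  0.03 -0.11] shift [-0.8   0.79 12.27] pos [518.1  19.4 103.5] t 3.9 F [-0.4 -0.3 -0.6] w 0.19128428488487964
```

Request:
{"api": "play_rows", "payload": {"commands": [0, 0, 0, -0.5, 0.4, 5, 0, 0, 0, 0, -0.7, 0.7, 9, 0, 0, 0, 0, -0.8, 0.8, 11, 0, 0, 0, 0, -0.8, 0.8, 12, 0, 0, 0, 0, -0.8, 0.8, 12, 0]}}

```text
clock: 4.4
tool_pos: [518.4, 20.3, 90.9]
tool_rot: [0.134, 0.991, -0.004, 0.026]
wrist_force: [-0.5, -0.1, -0.0]
width: -0.3
```

```bash
python3 -c "
from h import *
st('mains');plan(tgt('mains',29-3))"
```

```text
panel x,y,n rel out-top: -6.43 0.2 2.96 Fn 0.08 F [-0.5 -0.1 -0. ] q [-0.031  0.565 -0.187  2.213  0.373  0.346  0.766] t 4.4
turn [-0.07 -0.01  0.03] shift [-2.34 -0.19  5.66] pos [518.4  20.3  90.9] t 4.4 F [-0.5 -0.1 -0. ] w -0.26224769702521367
```

Now press slowly, about 0.6 mm per row.

Request:
{"api": "play_rows", "payload": {"commands": [0, 0, 0, -0.5, -0.1, 1, 0, 0, 0, 0, -1, -0.2, 2, 0, 0, 0, 0, -1.4, -0.2, 3, 0, 0, 0, 0, -1.8, -0.2, 4, 0, 0, 0, 0, -2.2, -0.2, 5, 0, 0, 0, 0, -2.2, -0.2, 5, 0]}}

```text
clock: 5.0
tool_pos: [520.9, 19.0, 86.1]
tool_rot: [0.134, 0.991, -0.004, 0.026]
wrist_force: [-1.3, 0.8, 1.6]
width: 0.1
```

```bash
python3 -c "
from h import *
st('mains')"
```

```text
panel x,y,n rel out-top: -4.76 -0.4 -2.29 Fn 1.89 F [-1.3  0.8  1.6] q [-0.031  0.575 -0.182  2.211  0.377  0.338  0.765] t 5.0
```

Request:
{"api": "play_rows", "payload": {"commands": [0, 0, 0, -0.1, 0, 0.8, 0, 0, 0, 0, -0.2, 0, 1.6, 0, 0, 0, 0, -0.3, 0, 2.4, 0, 0, 0, 0, -0.5, 0, 3.2, 0, 0, 0, 0, -0.6, 0, 4, 0]}}

```text
clock: 5.5
tool_pos: [521.8, 18.8, 82.2]
tool_rot: [0.134, 0.991, -0.004, 0.026]
wrist_force: [-2.1, 0.4, 1.2]
width: -0.3
```

```bash
python3 -c "
from h import *
st('mains')"
```

```text
panel x,y,n rel out-top: -4.69 -0.32 -6.29 Fn 1.61 F [-2.1  0.4  1.2] q [-0.035  0.583 -0.177  2.212  0.381  0.329  0.762] t 5.5
```

Request:
{"api": "play_rows", "payload": {"commands": [0, 0, 0, -0.1, 0, 0.6, 0, 0, 0, 0, -0.2, 0, 1.2, 0, 0, 0, 0, -0.3, 0, 1.8, 0, 0, 0, 0, -0.4, 0, 2.4, 0]}}

```text
clock: 5.9
tool_pos: [522.2, 18.7, 80.0]
tool_rot: [0.134, 0.991, -0.004, 0.026]
wrist_force: [-2.3, 0.9, 11.6]
width: -0.0
```

Request:
{"api": "play_rows", "payload": {"commands": [0, 0, 0, -0.1, 0, 0.4, 0, 0, 0, 0, -0.1, 0, 0.8, 0]}}

```text
clock: 6.1
tool_pos: [522.3, 18.7, 79.8]
tool_rot: [0.134, 0.991, -0.004, 0.026]
wrist_force: [-6.9, 0.7, 19.1]
width: 0.0
```

```bash
python3 -c "
from h import *
st('mains')"
```

```text
panel x,y,n rel out-top: -4.68 -0.32 -8.78 Fn 20.09 F [-6.9  0.7 19.1] q [-0.038  0.587 -0.173  2.212  0.383  0.323  0.76 ] t 6.1
```

Hard stop at about 10 mm after first contact. Retract and shift to blue.

Request:
{"api": "play_rows", "payload": {"commands": [0, 0, 0, 0.5, 0, -4, 0, 0, 0, 0, 3, 0, -18, 0, 0, 0, 0, 6, 0, -38, 0, 0, 0, 0, 6, -15, -40, 0, 0, 0, 0, 6, -40, -40, 0, 0, 0, 0, 6, -60, -40, 0, 0, 0, 0, 6, -66, -40, 0, 0, 0, 0, 6, -66, -40, 0]}}

```text
clock: 6.9
tool_pos: [497.1, -43.4, 119.3]
tool_rot: [0.135, 0.99, -0.004, 0.026]
wrist_force: [-0.3, 0.2, -0.3]
width: 0.0
```

```bash
python3 look.py w3; python3 -c "
import cv2
from h import *
cv2.imwrite('pics/s3.png',cv2.resize(read_camera('side')[120:290,230:430],None,fx=3.5,fy=3.5,interpolation=2))
st('pump');plan(tgt('pump',29+3))"
```

```text
heater [509.6 241.5]
mains [415.2 242.6]
pump [317.4 243.2]
drain [219.6 243.2]
[ 0.14  0.5  -0.24  2.24  0.36  0.39  0.89]
turn [-0.01  0.05 -0.05] shift [-8.73 65.86 30.37] pos [497.5 -42.4 119.2] t 6.95 F [ 0.4  0.9 -0.4] w 0.11389231739660265
panel x,y,n rel out-top: -4.03 0.7 31.3 Fn -0.72 F [ 0.5  0.1 -0.6] q [ 0.134  0.503 -0.242  2.237  0.361  0.387  0.893] t 7.0
turn [-0.    0.05  0.01] shift [-3.45 -0.7  28.11] pos [497.6 -41.9 119.1] t 7.0 F [ 0.5  0.1 -0.6] w -0.010133412261475554
```

View pics/w3.png

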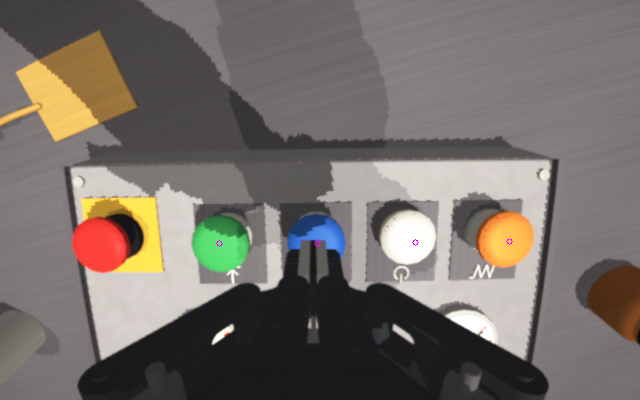

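View pics/s3.png

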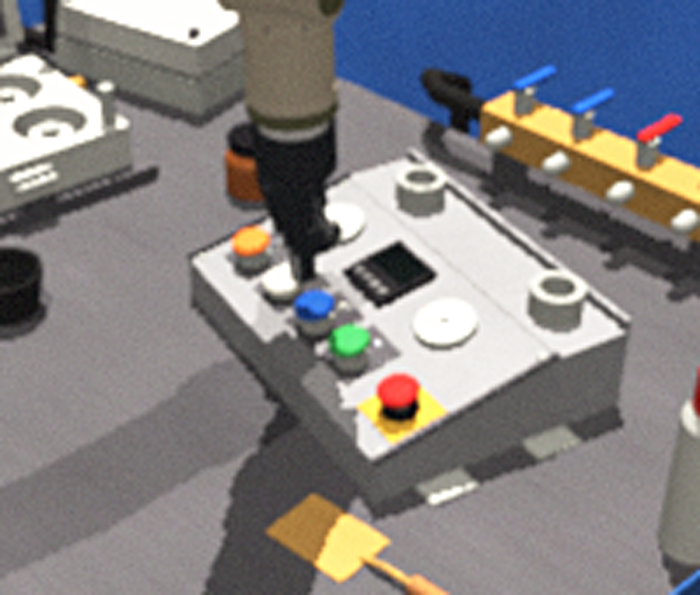

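White head now sits low: wrist (408,237) against (415,243) if out, and the side view agrees. Blue (316,240) is still out, under the tip.

Request:
{"api": "play_rows", "payload": {"commands": [0, 0, 0, -1, -0.3, 10, 0, 0, 0, 0, -2, -0.6, 20, 0, 0, 0, 0, -3, -0.7, 26, 0, 0, 0, 0, -3.5, -0.7, 28, 0, 0, 0, 0, -3.5, -0.7, 28, 0]}}

```text
clock: 7.5
tool_pos: [501.5, -44.4, 90.4]
tool_rot: [0.134, 0.991, -0.004, 0.025]
wrist_force: [1.0, -0.0, -0.3]
width: -0.1
```

```bash
python3 -c "
from h import *
st('pump');plan(tgt('pump',29-6))"
```

```text
panel x,y,n rel out-top: -5.7 -0.73 2.23 Fn -0.46 F [ 1.  -0.  -0.3] q [ 0.105  0.556 -0.198  2.248  0.395  0.321  0.868] t 7.5
turn [-0.06 -0.06  0.02] shift [-1.98  0.74  8.01] pos [501.5 -44.4  90.4] t 7.5 F [ 1.  -0.  -0.3] w -0.09479738995877034
```

Request:
{"api": "play_rows", "payload": {"commands": [0, 0, 0, -0.3, 0.2, 0.8, 0, 0, 0, 0, -0.6, 0.5, 1.6, 0, 0, 0, 0, -0.8, 0.7, 2.4, 0, 0, 0, 0, -1, 0.7, 3.2, 0, 0, 0, 0, -1.2, 0.7, 4, 0, 0, 0, 0, -1.4, 0.7, 4.8, 0, 0, 0, 0, -1.5, 0.7, 5.6, 0, 0, 0, 0, -1.7, 0.7, 6.4, 0, 0, 0, 0, -1.8, 0.7, 7.2, 0, 0, 0, 0, -2, 0.7, 8, 0]}}

```text
clock: 8.5
tool_pos: [504.0, -44.8, 83.0]
tool_rot: [0.134, 0.991, -0.004, 0.026]
wrist_force: [-2.8, -1.1, 1.6]
width: -0.1
```

```bash
python3 -c "
from h import *
st('pump')"
```

```text
panel x,y,n rel out-top: -4.72 -0.36 -5.47 Fn 2.09 F [-2.8 -1.1  1.6] q [ 0.097  0.571 -0.186  2.248  0.402  0.305  0.861] t 8.5
```

Request:
{"api": "play_rows", "payload": {"commands": [0, 0, 0, -0.1, 0, 0.6, 0, 0, 0, 0, -0.2, 0, 1.2, 0, 0, 0, 0, -0.3, 0, 1.8, 0, 0, 0, 0, -0.4, 0, 2.4, 0, 0, 0, 0, -0.5, 0, 3, 0]}}

```text
clock: 9.0
tool_pos: [504.8, -44.9, 80.1]
tool_rot: [0.134, 0.991, -0.004, 0.026]
wrist_force: [-2.5, -0.3, 2.6]
width: -0.2
```

```bash
python3 -c "
from h import *
st('pump')"
```

```text
panel x,y,n rel out-top: -4.56 -0.25 -8.47 Fn 3.05 F [-2.5 -0.3  2.6] q [ 0.094  0.576 -0.181  2.248  0.405  0.298  0.859] t 9.0
```

Request:
{"api": "play_rows", "payload": {"commands": [0, 0, 0, -0.1, 0, 0.4, 0, 0, 0, 0, -0.1, 0, 0.8, 0]}}

```text
clock: 9.2
tool_pos: [504.9, -44.9, 79.7]
tool_rot: [0.134, 0.991, -0.004, 0.026]
wrist_force: [-4.9, 0.0, 14.6]
width: -0.1
```

Request:
{"api": "play_rows", "payload": {"commands": [0, 0, 0, 0, 0, 0.2, 0, 0, 0, 0, -0.1, 0, 0.4, 0]}}

```text
clock: 9.4
tool_pos: [504.9, -44.9, 79.7]
tool_rot: [0.134, 0.991, -0.004, 0.026]
wrist_force: [-5.9, 0.3, 16.4]
width: 0.1
```

Blue is at its stop. Retract and cross to orange.

Request:
{"api": "play_rows", "payload": {"commands": [0, 0, 0, 0.5, 0, -4, 0, 0, 0, 0, 3, 0, -18, 0, 0, 0, 0, 6, 0, -38, 0, 0, 0, 0, 6, 15, -42, 0, 0, 0, 0, 6, 45, -42, 0, 0, 0, 0, 6, 80, -42, 0, 0, 0, 0, 6, 110, -42, 0, 0, 0, 0, 6, 126, -42, 0, 0, 0, 0, 6, 132, -42, 0, 0, 0, 0, 6, 132, -42, 0]}}

```text
clock: 10.4
tool_pos: [532.3, 84.8, 120.2]
tool_rot: [0.134, 0.991, -0.004, 0.026]
wrist_force: [0.1, -0.0, -0.2]
width: 0.1
```

```bash
python3 look.py w4; python3 -c "
from h import *
st('heater');plan(tgt('heater',29+3))"
```

```text
heater [316.  242.8]
mains [218.6 242.6]
pump [124.4 241.9]
drain [ 36.9 240.7]
[-0.12  0.53 -0.22  2.15  0.33  0.45  0.7 ]
turn [-0.1  -0.01 -0.03] shift [ -9.09 -64.82  31.49] pos [532.   83.7 120.2] t 10.45 F [ 0.3 -0.3 -0.7] w -0.07394085766166748
panel x,y,n rel out-top: -4.03 -1.12 32.41 Fn -0.73 F [ 0.3 -0.3 -0.7] q [-0.124  0.533 -0.219  2.148  0.328  0.45   0.696] t 10.45
turn [-0.1  -0.01 -0.03] shift [-3.65  1.17 29.19] pos [532.   83.7 120.2] t 10.45 F [ 0.3 -0.3 -0.7] w -0.07394085766166748
```

View pics/w4.png

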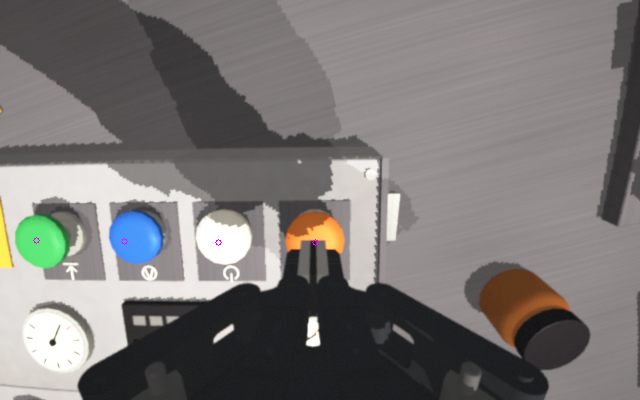

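Blue (136,237) and white (224,236) are both in, off their "out" marks. Green (41,241) is out. Orange is under the tip.

Request:
{"api": "play_rows", "payload": {"commands": [0, 0, 0, -1, 0.5, 10, 0, 0, 0, 0, -2, 0.8, 20, 0, 0, 0, 0, -3, 1, 27, 0, 0, 0, 0, -3.6, 1, 29, 0, 0, 0, 0, -3.6, 1, 29, 0]}}

```text
clock: 10.95
tool_pos: [537.3, 83.7, 91.1]
tool_rot: [0.134, 0.991, -0.004, 0.025]
wrist_force: [0.0, 0.3, 0.4]
width: 0.1
```

```bash
python3 -c "
from h import *
st('heater');plan(tgt('heater',29-6))"
```

```text
panel x,y,n rel out-top: -5.13 0.36 2.81 Fn 0.45 F [0.  0.3 0.4] q [-0.144  0.584 -0.188  2.156  0.355  0.389  0.674] t 10.95
turn [-0.09 -0.05 -0.03] shift [-1.51 -0.35  8.68] pos [537.3  83.7  91.1] t 10.95 F [0.  0.3 0.4] w 0.06869964304785864
```

Request:
{"api": "play_rows", "payload": {"commands": [0, 0, 0, -0.1, -0.2, 0.8, 0, 0, 0, 0, -0.3, -0.3, 1.6, 0, 0, 0, 0, -0.4, -0.3, 2.4, 0, 0, 0, 0, -0.6, -0.3, 3.2, 0, 0, 0, 0, -0.7, -0.3, 4, 0, 0, 0, 0, -0.8, -0.3, 4.8, 0, 0, 0, 0, -1, -0.3, 5.6, 0, 0, 0, 0, -1.1, -0.3, 6.4, 0, 0, 0, 0, -1.2, -0.3, 7.2, 0, 0, 0, 0, -1.4, -0.3, 8, 0, 0, 0, 0, -1.5, -0.3, 8.8, 0]}}

```text
clock: 12.05
tool_pos: [539.4, 83.3, 83.0]
tool_rot: [0.134, 0.991, -0.004, 0.026]
wrist_force: [0.1, 0.6, 3.1]
width: 0.1
```

Request:
{"api": "play_rows", "payload": {"commands": [0, 0, 0, -0.1, 0, 0.6, 0, 0, 0, 0, -0.2, 0, 1.2, 0, 0, 0, 0, -0.3, 0, 1.8, 0]}}

```text
clock: 12.35
tool_pos: [539.7, 83.2, 81.2]
tool_rot: [0.134, 0.991, -0.004, 0.026]
wrist_force: [-0.6, -0.5, 2.6]
width: -0.1
```

```bash
python3 -c "
from h import *
st('heater')"
```

```text
panel x,y,n rel out-top: -4.72 0.44 -7.33 Fn 2.67 F [-0.6 -0.5  2.6] q [-0.15   0.601 -0.177  2.157  0.364  0.368  0.668] t 12.35
```

Request:
{"api": "play_rows", "payload": {"commands": [0, 0, 0, -0.1, 0, 0.5, 0, 0, 0, 0, -0.2, 0, 1, 0, 0, 0, 0, -0.2, 0, 1.5, 0]}}

```text
clock: 12.65
tool_pos: [540.0, 83.1, 80.1]
tool_rot: [0.134, 0.991, -0.004, 0.026]
wrist_force: [-2.4, 0.7, 14.6]
width: -0.2
```

Request:
{"api": "play_rows", "payload": {"commands": [0, 0, 0, -0.1, 0, 0.4, 0, 0, 0, 0, -0.1, 0, 0.7, 0]}}

```text
clock: 12.85
tool_pos: [540.0, 83.1, 80.0]
tool_rot: [0.134, 0.991, -0.004, 0.026]
wrist_force: [-5.0, 1.1, 20.2]
width: 0.2
```

Stop reached. Retract up and back, then check.

Request:
{"api": "play_rows", "payload": {"commands": [0, 0, 0, 0.5, 0, -4, 0, 0, 0, 0, 3, 0, -18, 0, 0, 0, 0, 6, 0, -38, 0, 0, 0, 0, 8, -10, -70, 0, 0, 0, 0, 8, -40, -100, 0, 0, 0, 0, 8, -66, -110, 0, 0, 0, 0, 8, -66, -110, 0, 0, 0, 0, 8, -66, -110, 0]}}

```text
clock: 13.65
tool_pos: [509.2, 22.7, 189.3]
tool_rot: [0.135, 0.99, -0.004, 0.026]
wrist_force: [-0.4, 1.0, -0.1]
width: 0.1
```

```bash
cat > chk.py <<'E'
from h import *
s=state();im=read_camera('wrist')
T=np.eye(4);T[:3,:3]=R.from_quat(s['tool_rot']).as_matrix();T[:3,3]=s['tool_pos']
Tw=T@np.array(camera_params('wrist')['tool_from_camera'])
for t in Y:
    a=proj('wrist',top(t,29),Tw)[0];b=proj('wrist',top(t,19),Tw)[0];print(t,'out',a.round(1),'in',b.round(1))
    for q,c in((a,(255,0,255)),(b,(0,0,0))): cv2.circle(im,tuple(int(v) for v in q),2,c,-1)
cv2.imwrite('pics/w5.png',im)
im=read_camera('side');cv2.imwrite('pics/s5.png',cv2.resize(im[120:290,230:430],None,fx=3.5,fy=3.5,interpolation=2))
st('mains')
E
python3 chk.py
```

```text
heater out [387.9 209.8] in [385.2 207.8]
mains out [315.2 210.1] in [315.2 208. ]
pump out [242.6 210.3] in [245.1 208.2]
drain out [171.3 210.4] in [176.3 208.3]
panel x,y,n rel out-top: 4.27 1.24 100.44 Fn 0.05 F [0.3 0.3 0.1] q [ 0.051  0.402 -0.3    2.151  0.261  0.574  0.862] t 13.75
```

View pics/w5.png

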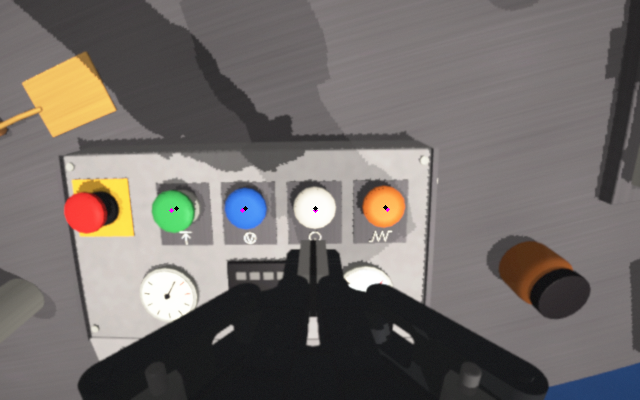

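View pics/s5.png

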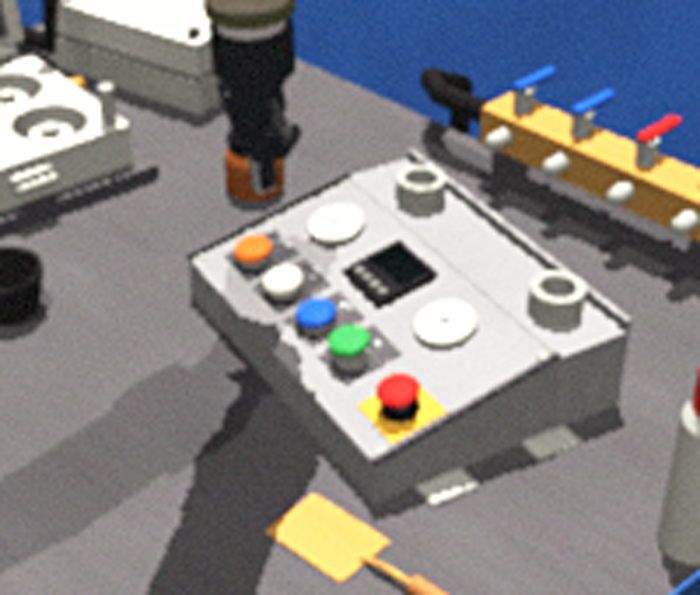

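White, blue and orange sit low in the side view, at crop (284,282), (316,314) and (253,251). Green (349,341) and red stand out, and the loose parts visible have not moved. The arm is clear.

```bash
python3 -c "
from bench import *
print(order.sign_off(),state()['clock'])"
```

```text
the job is handed in; nothing more can be done
the job is handed in; nothing more can be done
```

I pressed the white mains, then the blue pump, then the orange heater head with the closed fingertips. Each went slowly to its hard stop. The job was handed in at about 13.8 s of the 38 s allowed, with the arm about 100 mm above the panel and touching nothing.

**Last checks:**
- **Pressed heads:** each took about 3 N while moving, then climbed sharply to about 16–20 N at the stop, roughly 10 mm after first contact. The final wrist and side pictures both show all three in.
- **Left alone:** the green drain head and the red emergency stop are still out. The loose parts visible in the last pictures have not moved; some were hidden or out of view.

**What went wrong:** my first approach over the white head was tilted 12°, square to the panel. It brought joint 6 to its lower range limit: it read 0.108–0.11 against 0.11 and put the tool 3 mm off. I could not tell whether that reading was noise or a slight overrun. I backed off and did all the presses at about 3° tilt, with joint 6 at 0.30 or more.

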